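# Pack the compartment under a cantilever tray

### The job

Swing the box's cantilever tray gently up and back until it rests fully open, stand the short spice jar and the loose tin upright on the compartment floor underneath, beside the tin already stored there, then swing the tray gently back down until it is fully shut. The tea light and the clothes peg stay in the tray, and everything else on the worktop stays where it is.

Things in the scene. Friction and masses are not known exactly. Their poses are not given: they have to be found in the camera images.
- box: Fixed open wooden box, 148 (x) x 232 (y) x 94 (z) mm outside, walls and floor 6 mm, so its one undivided compartment is 136 x 220 mm inside. Origin: centre of its underside; x points to the back (the way the tray opens), y along its length, z up. Steel links run outside both end walls, out to 126 mm from the middle along y.
- compartment (a point): Centre of the compartment's floor, 6 mm above the worktop. Axes as the box's.
- swing (a joint): Turn of the tray's links, rad: 0 = shut, 2.06 = fully open (stop). Parallel links keep the tray level; it moves along an arc of radius 100 mm: at q it is displaced from shut, in the box frame, by x = 100 (0.927 - cos(q + 0.384)), z = 100 (sin(q + 0.384) - 0.375) mm (open: x 169, z 27). No spring: below q = 1.19 it falls shut, above it falls open (about 3 to 4 N at the handle).
- handle (a point): Centre of the tray's wooden handle bar: 14 mm thick (x), 100 long (y), 22 tall (z), along the box's y on two posts over the tray, its top 54 mm above the tray's rim, its underside 53 mm above the tray's floor; 12 mm in front of the tray's middle, 165 mm above the worktop when shut. Axes as the box's.
- tray_floor (a point): Centre of the tray's inner floor. The tray is open-topped, 148 x 232 x 30 mm outside, walls and floor 5 mm; shut, its underside is 96 mm above the worktop, 90 mm above the compartment floor. It moves with the joint. Axes as the box's.
- tin_stored: Food tin, upright cylinder of diameter 58, height 72 mm, about 0.18 kg, loose, standing in the compartment near its middle, hidden under the tray at the start. Origin: centre of its underside, z up.
- tin: The loose food tin to be packed: upright cylinder of diameter 58, height 72 mm, about 0.18 kg, on the worktop to the right of the box or farther right in front of the sink (the short jar has the other place), with bystanders beside it. Origin: centre of its underside, z up.
- short_jar: The short spice jar to be packed: round, diameter 44, height 85 mm, dark screw cap, about 0.18 kg, on the worktop to the right of the box or in front of the sink, with bystanders beside it. Origin: centre of its underside, z up.
- tea_light: Tea light in the tray: diameter 38, height 17 mm. Origin: centre of its underside.
- peg: Wooden clothes peg lying in the tray, 15 x 72 x 12 mm, its length along its y. Origin: centre of its underside.
- tumbler: Bystander, clear tumbler, diameter 76, height 91 mm, upright in front of the sink, right of the tin or short jar that stands there. Origin: centre of its underside.
- tall_jar_a: Bystander, tall spice jar, diameter 45, height 106 mm (too tall for the compartment), left of the tin or short jar that stands in front of the sink. Origin: centre of its underside.
- tall_jar_b: Bystander, tall spice jar, diameter 45, height 106 mm (too tall for the compartment), close behind the tin or short jar that stands to the right of the box. Origin: centre of its underside.
- tin_opener: Bystander, tin opener lying flat behind the box, 174 x 41 x 20 mm, its length along its x. Origin: centre of its underside.
There are look-alikes about, which are no part of the job. Leave any green or orange look-alike of the tin alone.

How it is judged:
By the outcome, as a careful person would: the job done as asked, in the order asked, and still so for the second after the job is handed in, with the robot touching nothing.
It also fails if it takes over 72 s, if anything falls off the work surface, if the arm or the gripper's body presses on something with over 40 N, if the wrist force passes 120 N, or if a joint passes its speed limit or range.

### The arm

A 6-joint arm with a two-finger parallel gripper is mounted at the origin on a cart in front of the work surface, level with it; the furniture and walls round the work are solid. World frame = base frame: x ahead of the robot, y to its left, z up, the work surface at z = 0. Lengths are in m, angles in rad, forces in N, time in s.
With the tool pointing down it reaches from about 0.25 to 0.775 m from the base axis. Payload 4 kg.
Tool frame: the origin (TCP) lies midway between the tips of the shut fingers; the grasp point (between the pads) lies 19 mm behind it; z points along the fingers, y is the line along which they close (so a half turn about z gives the same grasp; the last joint's range is limited). The gripper opens to 94 mm and grips with 3 to 60 N. Pads are 16 mm wide; open, the fingers measure 119 mm over their backs; the gripper's body (75 mm by 177 mm) begins 78 mm behind the grasp point.
Start: joints at [-1.309, 0.087, 1.371, -0, 1.684, -0.103], TCP at [0.196, -0.514, 0.206] pointing down, gripper open.
Joint ranges: [-3.1, 3.1], [-0.76, 2.03], [0.27, 2.55], [-1.08, 4.22], [0.17, 2.65], [-2.57, 2.57]. Speed limits (rad/s): [2.79, 2.79, 3.14, 3.14, 3.14, 3.14].

### API

Orientations are given as [roll, pitch, yaw] about the fixed x, y, z axes, in that order (R = Rz(yaw) Ry(pitch) Rx(roll)).
In Python, from bench import robot gives the robot as it stands.
- The arm moves only by the tool servo_tool, never from a script. Its argument "moves" is a list of rows, each a list of 5 numbers: the shift along the tool's x, y, z in units of 25 mm (1.0 is 25 mm), then the turn about the tool's z in units of 6 degrees (1.0 is 6 degrees), then the closure, from 0 (fully open) to 1 (shut). In form: [[dx, dy, dz, yaw, gripper], ...]. A call has 1 to 10 rows; each row is the pose to reach, as a shift and turn from the pose commanded when the call began, along the tool's axes at that moment; what a row does not reach only later rows make up. A row lasts 1/12 s, in which the tool goes at most 41.7 mm and 7.16 degrees, less where a joint would pass 70% of its speed; a pose out of reach is approached as far as the arm can. A call with a gripper value outside its range is refused whole. The fingers move at their own pace and stop on an object; the grip force is fixed at half the most. Time passes only in rows, so rows that repeat a pose let the fingers close. It gives the time, the measured TCP pose, the force, the opening and the grip force at its end, in the units of the state.
- robot.get_obs(): the state, without advancing time (a new reading comes with each control period).
- robot.snapshot(name): name is "side" or "top" or "wrist"; returns a dict with "image" (400x640x3 uint8, blue, green, red), "fx", "fy", "cx", "cy" (pixels), "eye" and "orientation" of the camera in the world; the wrist camera has in their place "T_tool_cam" (4x4, takes a point from camera to tool coordinates, whose origin is the TCP and whose axes are the flange's). Camera axes: x right, y down, z forward; pixel columns grow to the right and rows downward; lengths in m; the calibration is good to about 2 mm. A picture is of the moment at which its call begins: read the wrist's pose just before it. There is no depth.
- robot.close_job(): hands the job in; it is judged then, once.
The state is a dict: "time": time; "joint_positions": joint angles; "qvel": joint speeds; "joint_torque": joint torques, N m; "tool_pos": TCP position; "ee_rot": TCP orientation; "wrist_force": force on the tool from outside, world axes, zero at the start; "wrist_torque": the same for the moment, N m; "width": finger opening in m; "finger_force": force on a finger pad.
Only numpy, scipy, OpenCV 4.12 (cv2) and the standard library are available. Lean on these libraries where they do the work, as an engineer would, in place of code of your own. Each camera call takes 0.05 s, during which the arm holds its last target. There are 200 camera calls.

## Working session

There is one attempt and no reset: what is moved stays moved. The work goes in short steps, Python scripts to look and compute and a tool call to move; the robot and the scene stay as the last step left them, time stands still between calls to the robot, and variables do not carry over. Pictures are saved under pics/ and viewed, at most 10 in all, crops included, and the job is handed in when it is done.

Besides the shell and the picture viewer there is one more tool, called after "Call:" in YAML: its name, and indented under it one key for each argument. servo_tool: Moves the arm, as the interface text tells. Its arguments: {"type":"object","properties":{"moves":{"type":"array"}},"required":["moves"]}

```bash
mkdir -p pics; ls
python3 - <<'E'
from bench import robot
import cv2,json,pickle
for n in("top","side"):
    s=robot.snapshot(n); cv2.imwrite(f"pics/{n}0.png",s["image"]); 
    pickle.dump(s,open(f"{n}0.pkl","wb"))
    print(n,{k:v for k,v in s.items() if k!="image"})
print(robot.get_obs())
E
```

```text
pics
top {'fx': 484.3152592587868, 'fy': 484.3152592587868, 'cx': 317.8922535635368, 'cy': 196.38700026638594, 'eye': array([ 0.46122718, -0.10812904,  1.1897439 ]), 'orientation': array([-3.0605695 , -0.03015312, -1.56221314])}
side {'fx': 410.66323600516864, 'fy': 410.66323600516864, 'cx': 310.8789497808428, 'cy': 200.44173541667803, 'eye': array([ 0.4461679 , -0.78502035,  0.95669303]), 'orientation': array([-2.48517597, -0.0112307 , -0.14792391])}
{'time': 0.1, 'joint_positions': array([-1.30911989e+00,  8.78747257e-02,  1.37205009e+00,  1.65904874e-05,
        1.68359782e+00, -1.03119473e-01]), 'qvel': array([ 1.39560629e-03, -1.53681258e-03, -3.90340762e-03,  8.66072294e-05,
        2.00598643e-03,  2.26728418e-03]), 'joint_torque': array([ 1.22570851e-03, -3.41253090e+01, -3.03302407e+01,  7.18658161e-02,
        3.04182200e-02, -1.06377634e-04]), 'tool_pos': array([ 0.19608473, -0.51334989,  0.2044516 ]), 'ee_rot': array([-3.13967462e+00, -2.15067477e-04,  3.64797550e-01]), 'wrist_force': array([-0.30724178, -0.09069356, -0.7446871 ]), 'wrist_torque': array([-0.02871444,  0.01671637,  0.04962761]), 'finger_force': 0.0, 'width': 0.09408146475455907}
```

View pics/top0.png

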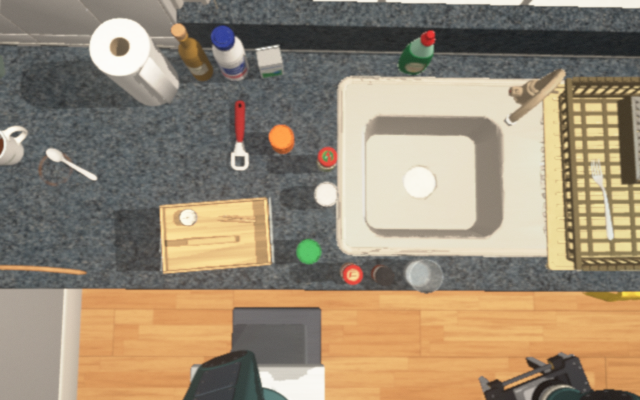

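View pics/side0.png

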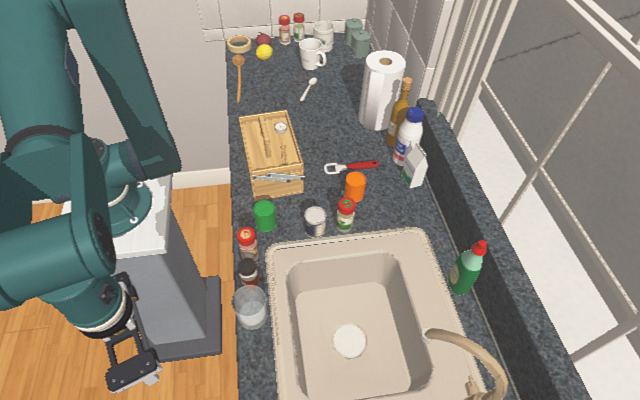

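The top view shows these candidates:
- **Tin:** silver/white tin at (326,194), with a red-capped tall jar behind it at (328,157). The green tin at (308,251) and the orange one at (281,138) are look-alikes. The silver one fits.
- **Short jar:** dark-capped jar at (385,274), between the tall jar at (352,274) and the tumbler at (424,276).
- **Box:** about (160–272, 198–272), with the handle at (200,240).

I'll confirm with one enlarged crop.

```bash
cat > h.py <<'E'
import pickle,numpy as np
from scipy.spatial.transform import Rotation as Ro
def px(s,u,v,z):
    R=Ro.from_euler('xyz',s["orientation"]).as_matrix()
    d=R@np.array([(u-s["cx"])/s["fx"],(v-s["cy"])/s["fy"],1]); return s["eye"]+d*(z-s["eye"][2])/d[2]
def proj(s,p):
    R=Ro.from_euler('xyz',s["orientation"]).as_matrix()
    c=R.T@(np.array(p)-s["eye"]); return s["cx"]+s["fx"]*c[0]/c[2], s["cy"]+s["fy"]*c[1]/c[2]
E
python3 - <<'E'
import cv2,pickle
from h import *
s=pickle.load(open("top0.pkl","rb"));i=s["image"]
cv2.imwrite("pics/c1.png",cv2.resize(i[130:300,150:450],(795,451),interpolation=cv2.INTER_CUBIC))
for n,u,v,z in [("tin",326,194,.072),("short",385,274,.085),("tallA",352,274,.106),("tallB",328,157,.106),("green",308,251,.072),("orange",281,138,.072),("tumbler",424,276,.091)]: print(n,px(s,u,v,z).round(3))
E
```

```text
tin [ 0.558 -0.16   0.072]
short [ 0.376 -0.295  0.085]
tallA [ 0.377 -0.217  0.106]
tallB [ 0.639 -0.162  0.106]
green [ 0.426 -0.119  0.072]
orange [ 0.688 -0.054  0.072]
tumbler [ 0.373 -0.382  0.091]
```

View pics/c1.png

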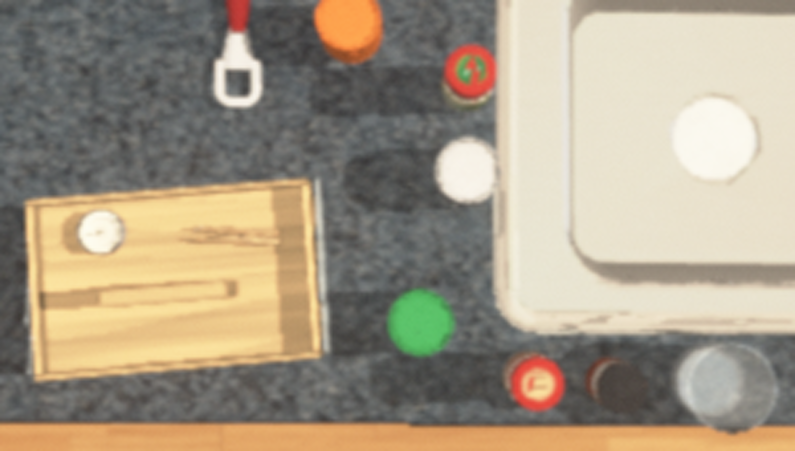

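The crop confirms the targets: silver tin at crop (466,170) and dark-capped short jar at (621,385). Tray rim corners are at crop (26,202), (309,180), (322,355) and (36,380). The handle runs (100,294)–(237,288).

Run:
```python
import pickle
from h import *
s=pickle.load(open("top0.pkl","rb"))
f=lambda x,y,z:px(s,150+x/2.65,130+y/2.65,z)
C=np.array([f(*c,.126) for c in[(26,202),(309,180),(322,355),(36,380)]]);print(C.round(4)); c=C.mean(0)
e=C[0]+C[3]-C[1]-C[2]; yaw=np.arctan2(-e[0],e[1]); print("centre",c,"yaw",yaw, np.hypot(*(C[0]-C[1])[:2]),np.hypot(*(C[0]-C[3])[:2]))
h=[f(100,294,.176),f(237,288,.176)];print("handle",h,sum(h)/2)
R=np.array([[np.cos(yaw),-np.sin(yaw)],[np.sin(yaw),np.cos(yaw)]])
print("handle pred",c[:2]+R@[-.012,0]); print("open handle",c[:2]+R@[.157,0])
print("tin",f(466,170,.072),"short",f(621,385,.085))
t=f(100,232,.118);print("tealight box",R.T@(t[:2]-c[:2]))
```

```text
[[ 0.5226  0.205   0.126 ]
 [ 0.5433 -0.0268  0.126 ]
 [ 0.3994 -0.0399  0.126 ]
 [ 0.3777  0.1919  0.126 ]]
centre [0.46074779 0.08257165 0.126     ] yaw 0.09131351240313462 0.23271281730335963 0.14551717026447725
handle [array([0.44839496, 0.13057177, 0.176     ]), array([0.45395489, 0.0241975 , 0.176     ])] [0.45117492 0.07738463 0.176     ]
handle pred [0.44879778 0.08147741]
open handle [0.61709369 0.09688796]
tin [ 0.5577212  -0.15947309  0.072     ] short [ 0.37332328 -0.29304944  0.085     ]
tealight box [0.04366107 0.05946677]
```

```bash
cat >> h.py <<'E'
B=np.array([.461,.0826]); BY=.0913
def box(x,y): # box frame -> world
    c,s_=np.cos(BY),np.sin(BY); return B+[c*x-s_*y,s_*x+c*y]
def row(*tg):  # targets (x,y,z,yaw) -> units in the present tool frame
    from bench import robot
    o=robot.get_obs(); R=Ro.from_euler('xyz',o["ee_rot"]).as_matrix(); p=o["tool_pos"]
    print("t",round(o["time"],2),"p",p.round(4),"yaw",round(o["ee_rot"][2],4),"F",o["wrist_force"].round(1),"w",round(o["width"],4),"ff",round(o["finger_force"],1))
    for t in tg:
        d=R.T@(np.array(t[:3])-p)/.025; dy=(o["ee_rot"][2]-t[3]+np.pi)%(2*np.pi)-np.pi
        print(t,"->",d.round(2),round(np.degrees(dy)/6,2))
E
python3 - <<'E'
from h import *
row((.3225,-.216,.23,1.01),(*box(-.012,0),.225,1.662))
E
```

```text
t 0.1 p [ 0.1961 -0.5133  0.2045] yaw 0.3648 F [-0.3 -0.1 -0.7] w 0.0941 ff 0.0
(0.3225, -0.216, 0.23, 1.01) -> [ 8.97 -9.31 -1.  ] -6.16
(np.float64(0.44904997940778796), np.float64(0.08150592146273346), 0.225, 1.662) -> [ 17.94 -18.62  -0.78] -12.39
```

Call:
servo_tool:
  moves:
    - [1.0, -1.0, -0.4, -0.7, 0]
    - [2.2, -2.3, -0.8, -1.6, 0]
    - [3.4, -3.5, -0.8, -2.4, 0]
    - [4.6, -4.8, -0.8, -3.2, 0]
    - [5.7, -5.9, -0.8, -4.0, 0]
    - [6.9, -7.2, -0.8, -4.8, 0]
    - [8.0, -8.3, -0.8, -5.6, 0]
    - [9.2, -9.5, -0.8, -6.4, 0]
    - [10.3, -10.7, -0.8, -7.2, 0]
    - [11.5, -11.9, -0.8, -8.0, 0]

```text
time: 0.93
tool_pos: [0.3567, -0.1353, 0.2252]
ee_rot: [3.141, 0.0, 1.206]
wrist_force: [1.3, -0.4, 0.1]
width: 0.0938
finger_force: 0.0
```

Run:
```python
from h import *
row((*box(-.012,0),.225,1.662))
```

```text
t 0.93 p [ 0.3567 -0.1353  0.2252] yaw 1.2061 F [ 1.3 -0.4  0.1] w 0.0938 ff 0.0
(np.float64(0.44904997940778796), np.float64(0.08150592146273346), 0.225, 1.662) -> [9.42 0.36 0.01] -4.35
```

Call:
servo_tool:
  moves:
    - [1.4, 0.05, 0, -0.8, 0]
    - [2.9, 0.1, 0, -1.6, 0]
    - [4.4, 0.15, 0, -2.4, 0]
    - [5.9, 0.2, 0, -3.2, 0]
    - [7.2, 0.25, 0, -4.0, 0.2]
    - [8.3, 0.3, 0, -4.35, 0.4]
    - [9.0, 0.3, 0, -4.35, 0.5]
    - [9.3, 0.3, 0, -4.35, 0.5]
    - [9.3, 0.3, 0, -4.35, 0.5]

```text
time: 1.68
tool_pos: [0.4475, 0.0779, 0.2248]
ee_rot: [-3.14, 0.0, 1.66]
wrist_force: [-0.3, 0.6, 0.3]
width: 0.064
finger_force: 0.0
```

Run:
```python
from h import *
import cv2
from bench import robot
row((*box(-.012,0),.146,1.662))
o=robot.get_obs();s=robot.snapshot("wrist");cv2.imwrite("pics/w1.png",s["image"]);print({k:v for k,v in s.items() if k!="image"})
```

```text
t 1.68 p [0.4475 0.0779 0.2248] yaw 1.6604 F [-0.3  0.6  0.3] w 0.064 ff 0.0
(np.float64(0.44904997940778796), np.float64(0.08150592146273346), 0.146, 1.662) -> [0.14 0.08 3.15] -0.01
{'fx': 278.53375869678473, 'fy': 278.53375869678473, 'cx': 322.59300757280334, 'cy': 205.03588330166016, 'T_tool_cam': array([[-4.76260352e-04, -9.64346232e-01, -2.64643377e-01,
         7.61382046e-02],
       [ 9.99999745e-01, -6.00190563e-04,  3.87431867e-04,
         4.99900534e-04],
       [-5.32454919e-04, -2.64643125e-01,  9.64346272e-01,
        -1.79603724e-01],
       [ 0.00000000e+00,  0.00000000e+00,  0.00000000e+00,
         1.00000000e+00]])}
```

View pics/w1.png

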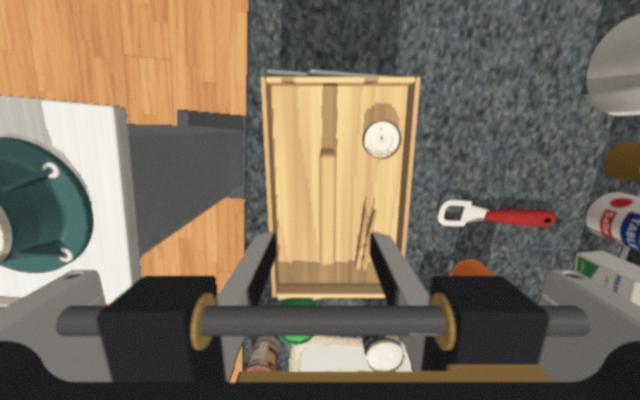

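The handle bar (cols 320–336) lies between the fingers. The peg (365,235) and tea light (381,139) are clear below. Descending.

Call:
servo_tool:
  moves:
    - [0.1, 0.1, 0.8, 0, 0.5]
    - [0.1, 0.1, 1.8, 0, 0.5]
    - [0.1, 0.1, 2.7, 0, 0.5]
    - [0.1, 0.1, 3.15, 0, 0.6]
    - [0.1, 0.1, 3.15, 0, 0.7]
    - [0.1, 0.1, 3.15, 0, 0.8]
    - [0.1, 0.1, 3.15, 0, 0.9]
    - [0.1, 0.1, 3.15, 0, 1]
    - [0.1, 0.1, 3.15, 0, 1]
    - [0.1, 0.1, 3.15, 0, 1]

```text
time: 2.57
tool_pos: [0.4513, 0.0794, 0.1485]
ee_rot: [3.137, 0.001, 1.658]
wrist_force: [2.1, -0.2, 2.6]
width: 0.0137
finger_force: 30.0
```

Run:
```python
from h import *
row((*box(-.012,0),.146,1.662))
for i,q in enumerate(np.linspace(0,2.06,41)): print(i,round(q,2),"dy %.2f dz %.2f"%((.927-np.cos(q+.384))*4,-(np.sin(q+.384)-.375)*4))
```

```text
t 2.57 p [0.4513 0.0794 0.1485] yaw 1.6581 F [ 2.1 -0.2  2.6] w 0.0137 ff 30.0
(np.float64(0.44904997940778796), np.float64(0.08150592146273346), 0.146, 1.662) -> [ 0.09 -0.08  0.1 ] -0.04
0 0.0 dy -0.00 dz 0.00
1 0.05 dy 0.08 dz -0.19
2 0.1 dy 0.17 dz -0.37
3 0.15 dy 0.27 dz -0.55
4 0.21 dy 0.38 dz -0.73
5 0.26 dy 0.50 dz -0.89
6 0.31 dy 0.63 dz -1.06
7 0.36 dy 0.77 dz -1.21
8 0.41 dy 0.91 dz -1.36
9 0.46 dy 1.06 dz -1.50
10 0.52 dy 1.22 dz -1.63
11 0.57 dy 1.38 dz -1.75
12 0.62 dy 1.55 dz -1.87
13 0.67 dy 1.73 dz -1.98
14 0.72 dy 1.91 dz -2.07
15 0.77 dy 2.10 dz -2.16
16 0.82 dy 2.29 dz -2.24
17 0.88 dy 2.48 dz -2.31
18 0.93 dy 2.68 dz -2.37
19 0.98 dy 2.88 dz -2.41
20 1.03 dy 3.08 dz -2.45
21 1.08 dy 3.29 dz -2.48
22 1.13 dy 3.49 dz -2.49
23 1.18 dy 3.70 dz -2.50
24 1.24 dy 3.90 dz -2.50
25 1.29 dy 4.11 dz -2.48
26 1.34 dy 4.31 dz -2.45
27 1.39 dy 4.52 dz -2.42
28 1.44 dy 4.72 dz -2.37
29 1.49 dy 4.92 dz -2.31
30 1.55 dy 5.11 dz -2.25
31 1.6 dy 5.30 dz -2.17
32 1.65 dy 5.49 dz -2.08
33 1.7 dy 5.67 dz -1.99
34 1.75 dy 5.85 dz -1.88
35 1.8 dy 6.02 dz -1.77
36 1.85 dy 6.18 dz -1.64
37 1.91 dy 6.34 dz -1.51
38 1.96 dy 6.49 dz -1.37
39 2.01 dy 6.64 dz -1.22
40 2.06 dy 6.77 dz -1.07
```

Call:
servo_tool:
  moves:
    - [0, 0.04, -0.1, 0, 1]
    - [0, 0.12, -0.28, 0, 1]
    - [0, 0.22, -0.46, 0, 1]
    - [0, 0.33, -0.64, 0, 1]
    - [0, 0.44, -0.81, 0, 1]
    - [0, 0.57, -0.98, 0, 1]
    - [0, 0.7, -1.13, 0, 1]
    - [0, 0.84, -1.28, 0, 1]
    - [0, 0.98, -1.43, 0, 1]
    - [0, 1.14, -1.56, 0, 1]

```text
time: 3.4
tool_pos: [0.4779, 0.0818, 0.1863]
ee_rot: [-3.14, 0.001, 1.658]
wrist_force: [-1.7, -2.8, -2.3]
width: 0.0137
finger_force: 30.0
```

Run:
```python
from h import *
row((.4513,.0794,.1485,1.66))
```

```text
t 3.4 p [0.4779 0.0818 0.1863] yaw 1.658 F [-1.7 -2.8 -2.3] w 0.0137 ff 30.0
(0.4513, 0.0794, 0.1485, 1.66) -> [-0.   -1.07  1.51] -0.02
```

Call:
servo_tool:
  moves:
    - [0, 0.24, -0.19, 0, 1]
    - [0, 0.41, -0.31, 0, 1]
    - [0, 0.59, -0.42, 0, 1]
    - [0, 0.77, -0.51, 0, 1]
    - [0, 0.96, -0.6, 0, 1]
    - [0, 1.15, -0.68, 0, 1]
    - [0, 1.34, -0.75, 0, 1]
    - [0, 1.54, -0.81, 0, 1]
    - [0, 1.74, -0.85, 0, 1]
    - [0, 1.94, -0.89, 0, 1]

```text
time: 4.23
tool_pos: [0.5279, 0.0863, 0.2098]
ee_rot: [3.138, 0.0, 1.658]
wrist_force: [-1.9, -3.0, 4.5]
width: 0.014
finger_force: 30.0
```

Call:
servo_tool:
  moves:
    - [0, 0.21, -0.03, 0, 1]
    - [0, 0.41, -0.04, 0, 1]
    - [0, 0.62, -0.05, 0, 1]
    - [0, 0.82, -0.05, 0, 1]
    - [0, 1.03, -0.03, 0, 1]
    - [0, 1.23, 0, 0, 1]
    - [0, 1.44, 0.03, 0, 1]
    - [0, 1.64, 0.08, 0, 1]
    - [0, 1.84, 0.14, 0, 1]
    - [0, 2.03, 0.2, 0, 1]

```text
time: 5.07
tool_pos: [0.5797, 0.0909, 0.2044]
ee_rot: [3.135, -0.0, 1.658]
wrist_force: [2.8, -2.6, 5.5]
width: 0.014
finger_force: 30.0
```

Run:
```python
from h import *
row((.4513,.0794,.1485,1.66))
```

```text
t 5.07 p [0.5797 0.0909 0.2044] yaw 1.6581 F [ 2.8 -2.6  5.5] w 0.014 ff 30.0
(0.4513, 0.0794, 0.1485, 1.66) -> [-0.01 -5.17  2.2 ] -0.02
```

Call:
servo_tool:
  moves:
    - [0, 0.19, 0.08, 0, 1]
    - [0, 0.38, 0.17, 0, 1]
    - [0, 0.56, 0.26, 0, 1]
    - [0, 0.74, 0.37, 0, 1]
    - [0, 0.91, 0.48, 0, 1]
    - [0, 1.07, 0.61, 0, 1]
    - [0, 1.19, 0.7, 0, 1]
    - [0, 1.29, 0.79, 0, 1]
    - [0, 1.38, 0.88, 0, 1]
    - [0, 1.46, 0.96, 0, 1]

```text
time: 5.9
tool_pos: [0.6165, 0.0941, 0.1794]
ee_rot: [3.135, -0.0, 1.658]
wrist_force: [7.0, -2.4, 2.1]
width: 0.0138
finger_force: 30.0
```

Call:
servo_tool:
  moves:
    - [0, 0.07, 0.06, 0, 1]
    - [0, 0.13, 0.13, 0, 1]
    - [0, 0.18, 0.2, 0, 1]
    - [0, 0.2, 0.24, 0, 1]
    - [0, 0.2, 0.26, 0, 1]
    - [0, 0.2, 0.26, 0, 1]

```text
time: 6.4
tool_pos: [0.6201, 0.0944, 0.1753]
ee_rot: [3.136, -0.0, 1.658]
wrist_force: [1.1, -2.0, 9.9]
width: 0.0134
finger_force: 30.0
```

Run:
```python
from h import *
row((.4513,.0794,.1485,1.66))
```

```text
t 6.4 p [0.6201 0.0944 0.1753] yaw 1.6581 F [ 1.1 -2.   9.9] w 0.0134 ff 30.0
(0.4513, 0.0794, 0.1485, 1.66) -> [-0.01 -6.79  1.03] -0.02
```

Call:
servo_tool:
  moves:
    - [0, 0, 0, 0, 0.8]
    - [0, 0, 0, 0, 0.6]
    - [0, 0, 0, 0, 0.5]
    - [0, 0, 0, 0, 0.5]
    - [0, 0, -0.5, 0, 0.5]
    - [0, 0, -1.5, 0, 0.5]
    - [0, 0, -2.6, 0, 0.5]
    - [0, -1.0, -3.0, 0, 0.5]
    - [0, -2.5, -3.0, 0, 0.5]
    - [0, -4.0, -3.0, 0, 0.5]

```text
time: 7.23
tool_pos: [0.5186, 0.0856, 0.2489]
ee_rot: [3.14, -0.0, 1.658]
wrist_force: [-1.0, -0.5, 0.7]
width: 0.047
finger_force: 0.0
```

Run:
```python
from h import *
from bench import robot
import cv2,pickle
row((.3733,-.293,.15,1.662),(.3733,-.293,.04,1.662))
s=robot.snapshot("top"); pickle.dump(s,open("top1.pkl","wb"))
cv2.imwrite("pics/c2.png",cv2.resize(s["image"][110:300,140:460],(800,475),interpolation=cv2.INTER_CUBIC))
```

```text
t 7.23 p [0.5186 0.0856 0.2489] yaw 1.6582 F [-1.  -0.5  0.7] w 0.047 ff 0.0
(0.3733, -0.293, 0.15, 1.662) -> [-14.58  -7.12   3.94] -0.04
(0.3733, -0.293, 0.04, 1.662) -> [-14.58  -7.13   8.34] -0.04
```

View pics/c2.png

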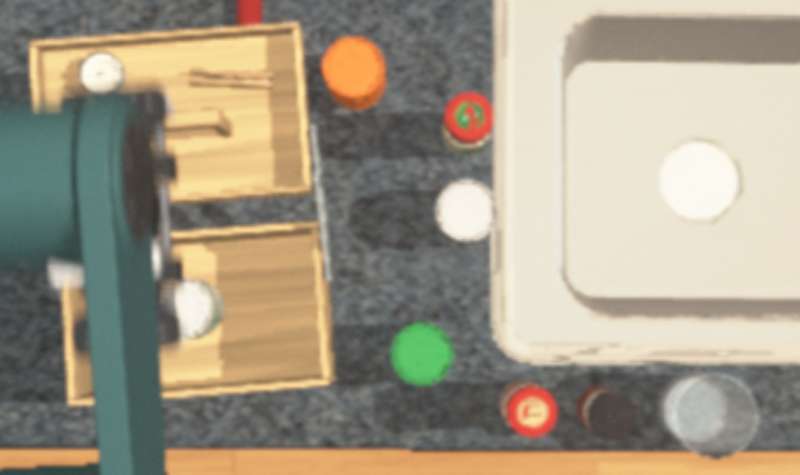

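The tray rests open. The stored tin is at crop (192,308), near the compartment's middle, and the other objects haven't moved. Now the jar.

Call:
servo_tool:
  moves:
    - [-1.0, -0.6, 0.2, 0, 0.4]
    - [-2.4, -1.3, 0.8, 0, 0.3]
    - [-3.9, -2.0, 1.4, 0, 0.3]
    - [-5.4, -2.7, 2.0, 0, 0.3]
    - [-6.9, -3.4, 2.5, 0, 0.3]
    - [-8.4, -4.1, 3.0, 0, 0.3]
    - [-9.9, -4.8, 3.4, 0, 0.3]
    - [-11.4, -5.6, 3.4, 0, 0.3]
    - [-12.8, -6.3, 3.4, 0, 0.3]
    - [-13.8, -6.8, 3.4, 0, 0.3]

```text
time: 8.12
tool_pos: [0.3783, -0.2751, 0.1629]
ee_rot: [3.141, 0.0, 1.657]
wrist_force: [1.1, -0.8, -0.3]
width: 0.0659
finger_force: 0.0
```

Call:
servo_tool:
  moves:
    - [-0.6, -0.25, 0, 0, 0.3]
    - [-0.78, -0.3, 0, 0, 0.3]
    - [-0.78, -0.3, 0, 0, 0.3]
    - [-0.78, -0.3, 0, 0, 0.3]

```text
time: 8.45
tool_pos: [0.3742, -0.2924, 0.1627]
ee_rot: [3.141, -0.001, 1.658]
wrist_force: [-0.1, 0.4, 0.9]
width: 0.0661
finger_force: 0.0
```

Run:
```python
from h import *
from bench import robot
import cv2,pickle
row((.3733,-.293,.038,1.662))
s=robot.snapshot("wrist"); cv2.imwrite("pics/w2.png",s["image"])
t=robot.snapshot("top"); pickle.dump(t,open("top2.pkl","wb"))
cv2.imwrite("pics/c3.png",np.vstack([cv2.resize(t["image"][195:285,150:290],(800,514),interpolation=cv2.INTER_CUBIC)]))
```

```text
t 8.45 p [ 0.3742 -0.2924  0.1627] yaw 1.6584 F [-0.1  0.4  0.9] w 0.0661 ff 0.0
(0.3733, -0.293, 0.038, 1.662) -> [-0.02 -0.04  4.99] -0.03
```

View pics/w2.png

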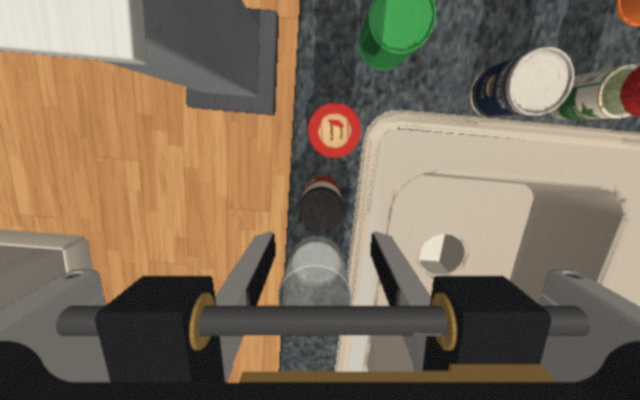

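View pics/c3.png

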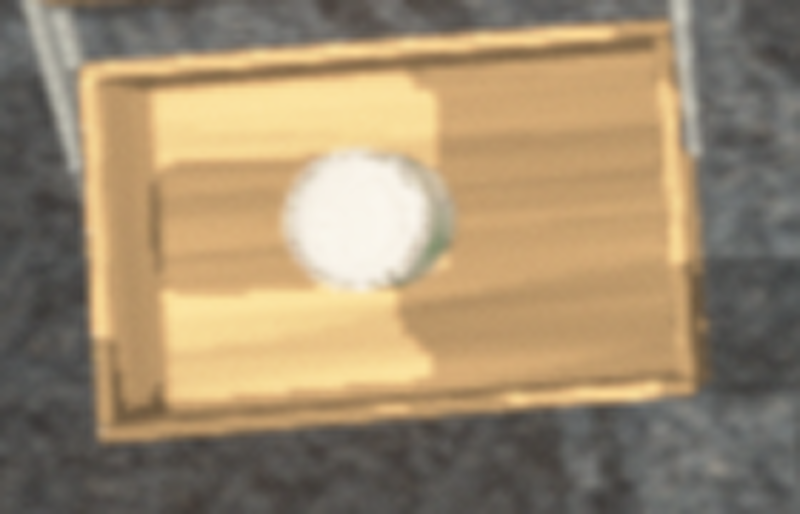

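The jar cap is at wrist (321,210), lined up with the tool. The tumbler lies ahead at (315,270). In the compartment, the stored tin's top is at crop (357,220).

Run:
```python
from h import *
from bench import robot
s=pickle.load(open("top2.pkl","rb")); f=lambda x,y,z:px(s,150+x/5.714,195+y/5.711,z)
t=f(357,220,.078); C=np.array([f(*c,.094) for c in[(80,65),(668,20),(705,392),(100,440)]]); c=C.mean(0)
e=C[0]+C[3]-C[1]-C[2]; print("box",c,np.arctan2(-e[0],e[1]),"stored",t)
R=np.array([[np.cos(BY),-np.sin(BY)],[np.sin(BY),np.cos(BY)]]); print("stored in box",R.T@(t[:2]-B))
o=robot.get_obs(); w=robot.snapshot("wrist"); M=np.eye(4);M[:3,:3]=Ro.from_euler('xyz',o["ee_rot"]).as_matrix();M[:3,3]=o["tool_pos"];M=M@w["T_tool_cam"]
def wp(u,v,z):
    d=M[:3,:3]@[(u-w["cx"])/w["fx"],(v-w["cy"])/w["fy"],1]; return M[:3,3]+d*(z-M[2,3])/d[2]
print("jar",wp(321,210,.085),"tin",wp(541,82,.072),"tallA",wp(334,130,.106),"tumbler",wp(316,268,.091),"rim",wp(367,150,0))
```

```text
box [0.46128825 0.08262677 0.094     ] 0.08673049262863577 stored [0.46442519 0.09829431 0.078     ]
stored in box [0.00484182 0.01531665]
jar [ 0.37352431 -0.29128513  0.085     ] tin [ 0.56018814 -0.15825973  0.072     ] tallA [ 0.37773154 -0.21616481  0.106     ] tumbler [ 0.37368948 -0.35001517  0.091     ] rim [ 0.42412019 -0.23594043  0.        ]
```

Call:
servo_tool:
  moves:
    - [0.03, 0, 1.0, 0, 0.3]
    - [0.03, 0, 2.2, 0, 0.3]
    - [0.03, 0, 3.4, 0, 0.3]
    - [0.03, 0, 4.4, 0, 0.3]
    - [0.03, 0, 5.0, 0, 0.3]
    - [0.03, 0, 5.0, 0, 0.4]
    - [0.03, 0, 5.0, 0, 0.55]
    - [0.03, 0, 5.0, 0, 0.8]
    - [0.03, 0, 5.0, 0, 0.8]
    - [0.03, 0, 5.0, 0, 0.8]

```text
time: 9.43
tool_pos: [0.3747, -0.293, 0.0395]
ee_rot: [3.139, 0.003, 1.658]
wrist_force: [-0.5, -0.1, 2.5]
width: 0.0427
finger_force: 30.0
```

Run:
```python
from h import *
o=(.3733,-.293)
row((*o,.170,1.662),(*box(-.018,.073),.170,1.662),(*box(-.018,.073),.044,1.662))
```

```text
t 9.43 p [ 0.3747 -0.293   0.0395] yaw 1.6584 F [-0.5 -0.1  2.5] w 0.0427 ff 30.0
(0.3733, -0.293, 0.17, 1.662) -> [-0.01 -0.04 -5.22] -0.03
(np.float64(0.4364193246766438), np.float64(0.15365484079672365), 0.17, 1.662) -> [17.57  4.03 -5.26] -0.03
(np.float64(0.4364193246766438), np.float64(0.15365484079672365), 0.044, 1.662) -> [17.58  4.02 -0.22] -0.03
```

Call:
servo_tool:
  moves:
    - [0, 0, -0.6, 0, 0.8]
    - [0, 0, -1.7, 0, 0.8]
    - [0, 0, -2.9, 0, 0.8]
    - [0, 0, -4.1, 0, 0.8]
    - [0.4, 0.1, -5.0, 0, 0.8]
    - [1.4, 0.3, -5.3, 0, 0.8]
    - [2.7, 0.6, -5.3, 0, 0.8]
    - [4.0, 0.9, -5.3, 0, 0.8]
    - [5.4, 1.2, -5.3, 0, 0.8]
    - [6.8, 1.6, -5.3, 0, 0.8]

```text
time: 10.27
tool_pos: [0.3985, -0.1182, 0.1706]
ee_rot: [3.14, 0.001, 1.657]
wrist_force: [1.2, 1.7, -1.5]
width: 0.0423
finger_force: 30.0
```

Call:
servo_tool:
  moves:
    - [1.4, 0.3, 0, 0, 0.8]
    - [2.8, 0.6, 0, 0, 0.8]
    - [4.2, 0.9, 0, 0, 0.8]
    - [5.6, 1.3, 0, 0, 0.8]
    - [7.0, 1.6, 0, 0, 0.8]
    - [8.4, 1.9, 0, 0, 0.8]
    - [9.5, 2.2, 0, 0, 0.8]
    - [10.3, 2.35, 0, 0, 0.8]
    - [10.75, 2.4, 0, 0, 0.8]
    - [10.75, 2.4, 0, 0, 0.8]

```text
time: 11.1
tool_pos: [0.4349, 0.1553, 0.1701]
ee_rot: [3.141, -0.001, 1.661]
wrist_force: [0.2, -0.7, -1.5]
width: 0.0423
finger_force: 30.0
```

Run:
```python
from h import *
row((*box(-.018,.073),.046,1.662))
```

```text
t 11.1 p [0.4349 0.1553 0.1701] yaw 1.6612 F [ 0.2 -0.7 -1.5] w 0.0423 ff 30.0
(np.float64(0.4364193246766438), np.float64(0.15365484079672365), 0.046, 1.662) -> [-0.07  0.05  4.97] -0.01
```

Call:
servo_tool:
  moves:
    - [-0.07, 0.05, 0.6, 0, 0.8]
    - [-0.07, 0.05, 1.5, 0, 0.8]
    - [-0.07, 0.05, 2.5, 0, 0.8]
    - [-0.07, 0.05, 3.4, 0, 0.8]
    - [-0.07, 0.05, 4.1, 0, 0.8]
    - [-0.07, 0.05, 4.5, 0, 0.8]
    - [-0.07, 0.05, 4.75, 0, 0.8]
    - [-0.07, 0.05, 4.9, 0, 0.8]
    - [-0.07, 0.05, 4.97, 0, 0.8]
    - [-0.07, 0.05, 4.97, 0, 0.8]

```text
time: 11.93
tool_pos: [0.4371, 0.1517, 0.0464]
ee_rot: [3.14, 0.0, 1.658]
wrist_force: [0.1, 0.2, -1.5]
width: 0.0422
finger_force: 30.0
```

Call:
servo_tool:
  moves:
    - [0, 0, 0.04, 0, 0.8]
    - [0, 0, 0.07, 0, 0.8]
    - [0, 0, 0.07, 0, 0.8]

```text
time: 12.18
tool_pos: [0.4374, 0.1521, 0.0455]
ee_rot: [3.139, -0.0, 1.658]
wrist_force: [-1.1, 0.9, 3.3]
width: 0.0424
finger_force: 30.0
```

Call:
servo_tool:
  moves:
    - [0, 0, 0, 0, 0.52]
    - [0, 0, 0, 0, 0.42]
    - [0, 0, 0, 0, 0.4]
    - [0, 0, -0.2, 0, 0.4]
    - [0, 0, -1.0, 0, 0.4]
    - [0, 0, -2.2, 0, 0.4]
    - [0, 0, -3.5, 0, 0.4]
    - [0, 0, -4.8, 0, 0.4]
    - [0, 0, -5.5, 0, 0.3]
    - [0, 0, -5.6, 0, 0.2]

```text
time: 13.02
tool_pos: [0.4389, 0.1524, 0.1892]
ee_rot: [3.132, -0.001, 1.658]
wrist_force: [-0.1, 0.1, 0.1]
width: 0.0659
finger_force: 0.0
```

Run:
```python
from h import *
row((.42,-.1,.18,1.658),(.559,-.159,.15,0))
```

```text
t 13.02 p [0.4389 0.1524 0.1892] yaw 1.6581 F [-0.1  0.1  0.1] w 0.0659 ff 0.0
(0.42, -0.1, 0.18, 1.658) -> [-9.99 -1.64  0.34] 0.0
(0.559, -0.159, 0.15, 0) -> [-12.83   3.69   1.59] 15.83
```

Call:
servo_tool:
  moves:
    - [-1.0, 0, 0, 0.3, 0.1]
    - [-2.4, -0.2, 0, 1.2, 0]
    - [-3.9, -0.4, 0, 2.3, 0]
    - [-5.4, -0.6, 0, 3.4, 0]
    - [-6.9, -0.7, 0, 4.5, 0]
    - [-8.4, -0.4, 0, 5.6, 0]
    - [-9.8, 0.2, 0, 6.7, 0]
    - [-11.0, 1.0, 0, 7.8, 0]
    - [-11.9, 2.0, 0, 8.9, 0]
    - [-12.4, 2.8, 0, 10.0, 0]

```text
time: 13.85
tool_pos: [0.5335, -0.1536, 0.1818]
ee_rot: [-3.14, 0.002, 0.602]
wrist_force: [-0.2, 0.2, 0.2]
width: 0.094
finger_force: 0.0
```

Run:
```python
from h import *
row((.559,-.159,.15,0))
```

```text
t 13.85 p [ 0.5335 -0.1536  0.1818] yaw 0.6018 F [-0.2  0.2  0.2] w 0.094 ff 0.0
(0.559, -0.159, 0.15, 0) -> [0.72 0.76 1.27] 5.75
```

Call:
servo_tool:
  moves:
    - [0.3, 0.4, 0.2, 1.1, 0]
    - [0.5, 0.6, 0.5, 2.2, 0]
    - [0.7, 0.7, 0.8, 3.3, 0]
    - [0.7, 0.75, 1.0, 4.4, 0]
    - [0.7, 0.75, 1.2, 5.4, 0]
    - [0.7, 0.75, 1.2, 5.75, 0]
    - [0.7, 0.75, 1.2, 5.75, 0]
    - [0.7, 0.75, 1.2, 5.75, 0]

```text
time: 14.52
tool_pos: [0.5577, -0.1559, 0.1525]
ee_rot: [-3.141, 0.002, 0.01]
wrist_force: [0.4, 0.2, -0.1]
width: 0.0942
finger_force: 0.0
```

Run:
```python
from h import *
from bench import robot
import cv2
row((.559,-.159,.032,0))
o=robot.get_obs(); w=robot.snapshot("wrist"); cv2.imwrite("pics/w3.png",w["image"]); pickle.dump((o,w),open("w3.pkl","wb"))
```

```text
t 14.52 p [ 0.5577 -0.1559  0.1525] yaw 0.0099 F [ 0.4  0.2 -0.1] w 0.0942 ff 0.0
(0.559, -0.159, 0.032, 0) -> [0.06 0.13 4.82] 0.09
```

View pics/w3.png

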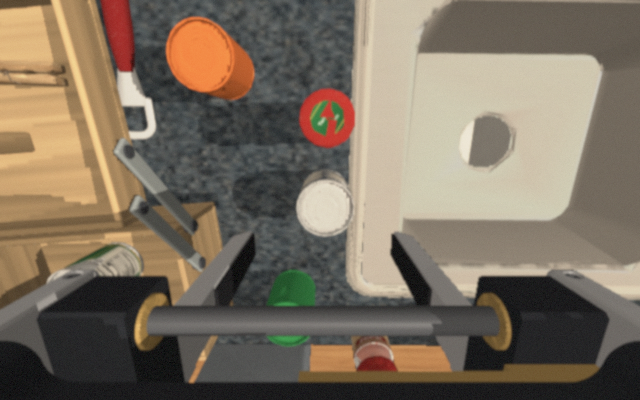

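The tin's top (325,207) is centred ahead. The tall jar (327,117) is well behind it, and the links (160,190) are clear of the fingers.

Call:
servo_tool:
  moves:
    - [0.06, 0.13, 1.0, 0.1, 0]
    - [0.06, 0.13, 2.1, 0.1, 0]
    - [0.06, 0.13, 3.2, 0.1, 0]
    - [0.06, 0.13, 4.2, 0.1, 0]
    - [0.06, 0.13, 4.8, 0.1, 0.1]
    - [0.06, 0.13, 4.8, 0.1, 0.2]
    - [0.06, 0.13, 4.8, 0.1, 0.3]
    - [0.06, 0.13, 4.8, 0.1, 0.42]
    - [0.06, 0.13, 4.8, 0.1, 0.6]
    - [0.06, 0.13, 4.8, 0.1, 0.6]

```text
time: 15.4
tool_pos: [0.5611, -0.1596, 0.036]
ee_rot: [3.141, -0.003, -0.002]
wrist_force: [-0.3, 2.0, 1.0]
width: 0.0575
finger_force: 0.6
```

Run:
```python
from h import *
row((.45,-.1,.17,.8),(*box(-.012,-.062),.170,1.662))
```

```text
t 15.4 p [ 0.5611 -0.1596  0.036 ] yaw -0.0016 F [-0.3  2.   1. ] w 0.0575 ff 0.6
(0.45, -0.1, 0.17, 0.8) -> [-4.43 -2.37 -5.38] -7.66
(np.float64(0.4547027185169984), np.float64(0.019764148402971055), 0.17, 1.662) -> [-4.25 -7.17 -5.38] -15.89
```

Call:
servo_tool:
  moves:
    - [0, 0, 0, 0, 0.65]
    - [0, 0, 0, 0, 0.65]
    - [0, 0, 0, 0, 0.65]

```text
time: 15.65
tool_pos: [0.5611, -0.1597, 0.036]
ee_rot: [3.141, -0.004, -0.002]
wrist_force: [0.1, 0.5, 6.1]
width: 0.0567
finger_force: 30.0
```

Call:
servo_tool:
  moves:
    - [0, 0, -0.5, 0, 0.65]
    - [0, 0, -1.5, 0, 0.65]
    - [0, 0, -2.7, 0, 0.65]
    - [0, 0, -3.9, 0, 0.65]
    - [-0.3, 0, -4.9, -0.5, 0.65]
    - [-1.0, -0.1, -5.4, -1.5, 0.65]
    - [-1.9, -0.4, -5.4, -2.6, 0.65]
    - [-2.8, -0.8, -5.4, -3.7, 0.65]
    - [-3.6, -1.4, -5.4, -4.8, 0.65]
    - [-4.1, -2.1, -5.4, -5.9, 0.65]

```text
time: 16.48
tool_pos: [0.4552, -0.1067, 0.169]
ee_rot: [-3.141, 0.002, 0.62]
wrist_force: [0.4, 0.0, -1.7]
width: 0.0571
finger_force: 30.0
```

Run:
```python
from h import *
row((*box(-.012,-.062),.170,1.662))
```

```text
t 16.48 p [ 0.4552 -0.1067  0.169 ] yaw 0.62 F [ 0.4  0.  -1.7] w 0.0571 ff 30.0
(np.float64(0.4547027185169984), np.float64(0.019764148402971055), 0.17, 1.662) -> [ 2.92 -4.13 -0.04] -9.95
```

Call:
servo_tool:
  moves:
    - [0.4, -0.6, 0, -1.1, 0.65]
    - [0.8, -1.2, 0, -2.2, 0.65]
    - [1.2, -1.8, 0, -3.3, 0.65]
    - [1.6, -2.4, 0, -4.4, 0.65]
    - [2.0, -3.0, 0, -5.5, 0.65]
    - [2.4, -3.5, 0, -6.6, 0.65]
    - [2.7, -3.9, 0, -7.7, 0.65]
    - [2.85, -4.05, 0, -8.8, 0.65]
    - [2.9, -4.1, 0, -9.8, 0.65]
    - [2.9, -4.1, 0, -9.95, 0.65]

```text
time: 17.32
tool_pos: [0.4569, 0.0193, 0.1689]
ee_rot: [-3.141, 0.0, 1.662]
wrist_force: [-0.2, -0.2, -1.2]
width: 0.0568
finger_force: 30.0
```

Call:
servo_tool:
  moves:
    - [0, 0, 0, 0, 0.65]
    - [0, 0, 0, 0, 0.65]

```text
time: 17.48
tool_pos: [0.4571, 0.0185, 0.1689]
ee_rot: [-3.141, 0.0, 1.656]
wrist_force: [-0.2, -0.3, -2.4]
width: 0.0572
finger_force: 30.0
```

Run:
```python
from h import *
row((*box(-.012,-.062),.042,1.662))
```

```text
t 17.48 p [0.4571 0.0185 0.1689] yaw 1.6557 F [-0.2 -0.3 -2.4] w 0.0572 ff 30.0
(np.float64(0.4547027185169984), np.float64(0.019764148402971055), 0.042, 1.662) -> [ 0.06 -0.09  5.08] -0.06
```

Call:
servo_tool:
  moves:
    - [0, -0.09, 0.6, 0, 0.65]
    - [0, -0.09, 1.5, 0, 0.65]
    - [0, -0.09, 2.5, 0, 0.65]
    - [0, -0.09, 3.4, 0, 0.65]
    - [0, -0.09, 4.1, 0, 0.65]
    - [0, -0.09, 4.5, 0, 0.65]
    - [0, -0.09, 4.75, 0, 0.65]
    - [0, -0.09, 4.9, 0, 0.65]
    - [0, -0.09, 4.97, 0, 0.65]
    - [0, -0.09, 4.97, 0, 0.65]

```text
time: 18.32
tool_pos: [0.4557, 0.0185, 0.0454]
ee_rot: [3.14, 0.0, 1.658]
wrist_force: [0.0, -0.2, -2.0]
width: 0.0569
finger_force: 30.0
```

Call:
servo_tool:
  moves:
    - [0, 0, 0.05, 0, 0.65]
    - [0, 0, 0.1, 0, 0.65]
    - [0, 0, 0.1, 0, 0.65]

```text
time: 18.57
tool_pos: [0.4555, 0.0186, 0.0426]
ee_rot: [3.141, 0.0, 1.658]
wrist_force: [0.1, -0.1, -1.0]
width: 0.0568
finger_force: 30.0
```

Call:
servo_tool:
  moves:
    - [0, 0, 0.04, 0, 0.65]
    - [0, 0, 0.05, 0, 0.65]
    - [0, 0, 0.05, 0, 0.65]

```text
time: 18.82
tool_pos: [0.4556, 0.0185, 0.042]
ee_rot: [3.14, 0.0, 1.658]
wrist_force: [-1.8, -1.4, 4.1]
width: 0.0571
finger_force: 30.0
```

Call:
servo_tool:
  moves:
    - [0, 0, 0, 0, 0.36]
    - [0, 0, 0, 0, 0.3]
    - [0, 0, 0, 0, 0.28]
    - [0, 0, -0.2, 0, 0.28]
    - [0, 0, -1.0, 0, 0.28]
    - [0, 0, -2.2, 0, 0.28]
    - [0, 0, -3.5, 0, 0.28]
    - [0, 0, -4.9, 0, 0.35]
    - [0, 0, -6.3, 0, 0.4]
    - [0, 0, -7.5, 0, 0.5]

```text
time: 19.65
tool_pos: [0.4553, 0.0187, 0.2313]
ee_rot: [3.139, 0.0, 1.658]
wrist_force: [-0.0, 0.2, 0.2]
width: 0.0529
finger_force: 0.0
```

Call:
servo_tool:
  moves:
    - [-1.2, 0, -0.9, 0, 0.5]
    - [-2.6, 0, -0.9, 0, 0.5]
    - [-4.1, 0, -0.9, 0, 0.5]
    - [-5.2, 0, -0.9, 0, 0.5]
    - [-5.6, 0, -0.9, 0, 0.5]
    - [-5.6, 0, -0.9, 0, 0.5]

```text
time: 20.15
tool_pos: [0.4673, -0.1226, 0.2506]
ee_rot: [-3.141, -0.0, 1.654]
wrist_force: [-0.3, 0.1, 0.3]
width: 0.0469
finger_force: 0.0
```

Run:
```python
from h import *
from bench import robot
import cv2
row((.6201,.0944,.25,1.658),(.6201,.0944,.1753,1.658))
s=robot.snapshot("top"); pickle.dump(s,open("top3.pkl","wb"))
cv2.imwrite("pics/c4.png",cv2.resize(s["image"][110:300,140:460],(800,475),interpolation=cv2.INTER_CUBIC))
```

```text
t 20.15 p [ 0.4673 -0.1226  0.2506] yaw 1.6544 F [-0.3  0.1  0.3] w 0.0469 ff 0.0
(0.6201, 0.0944, 0.25, 1.658) -> [8.14 6.82 0.02] -0.03
(0.6201, 0.0944, 0.1753, 1.658) -> [8.14 6.82 3.01] -0.03
```

View pics/c4.png

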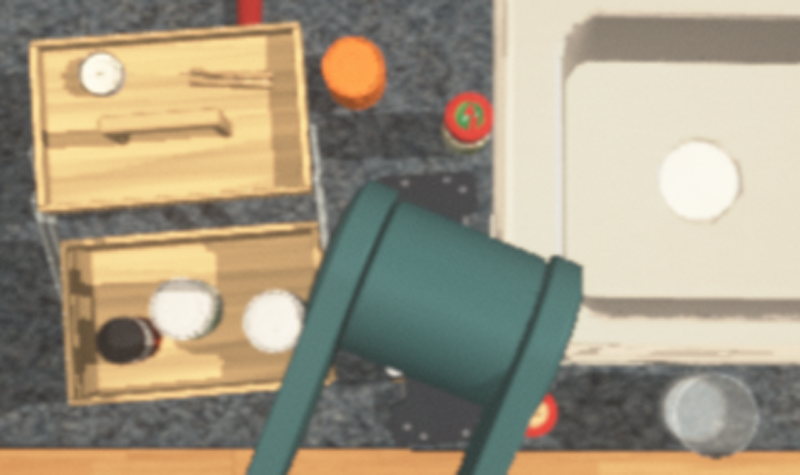

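Jar (120,340), stored tin (185,308) and loose tin (273,320) all stand upright inside. The tray still has the tea light and peg. Going back to the handle.

Call:
servo_tool:
  moves:
    - [1.0, 0.8, 0, 0, 0.5]
    - [2.1, 1.8, 0, 0, 0.5]
    - [3.3, 2.8, 0, 0, 0.5]
    - [4.5, 3.8, 0, 0, 0.5]
    - [5.7, 4.8, 0, 0, 0.5]
    - [6.9, 5.8, 0, 0, 0.5]
    - [7.7, 6.5, 0, 0, 0.5]
    - [8.1, 6.8, 0, 0, 0.5]
    - [8.1, 6.8, 0, 0, 0.5]
    - [8.1, 6.8, 0, 0, 0.5]

```text
time: 21.03
tool_pos: [0.6183, 0.0966, 0.2508]
ee_rot: [-3.14, 0.001, 1.66]
wrist_force: [-0.9, 0.4, -1.1]
width: 0.0468
finger_force: 0.0
```

Run:
```python
from h import *
row((.6201,.0944,.1753,1.658))
```

```text
t 21.03 p [0.6183 0.0966 0.2508] yaw 1.6601 F [-0.9  0.4 -1.1] w 0.0468 ff 0.0
(0.6201, 0.0944, 0.1753, 1.658) -> [-0.09  0.07  3.02] 0.02
```

Call:
servo_tool:
  moves:
    - [-0.1, 0.07, 0.7, 0, 0.5]
    - [-0.1, 0.07, 1.6, 0, 0.5]
    - [-0.1, 0.07, 2.5, 0, 0.5]
    - [-0.1, 0.07, 3.0, 0, 0.5]
    - [-0.1, 0.07, 3.0, 0, 0.6]
    - [-0.1, 0.07, 3.0, 0, 0.7]
    - [-0.1, 0.07, 3.0, 0, 0.8]
    - [-0.1, 0.07, 3.0, 0, 0.9]
    - [-0.1, 0.07, 3.0, 0, 1]
    - [-0.1, 0.07, 3.0, 0, 1]

```text
time: 21.87
tool_pos: [0.6202, 0.0932, 0.1778]
ee_rot: [-3.141, 0.0, 1.658]
wrist_force: [-5.2, -0.4, 3.3]
width: 0.0134
finger_force: 30.0
```

Call:
servo_tool:
  moves:
    - [0, 0, 0, 0, 1]
    - [0, 0, 0, 0, 1]

```text
time: 22.03
tool_pos: [0.6202, 0.0932, 0.1778]
ee_rot: [-3.141, 0.001, 1.658]
wrist_force: [-4.5, -1.4, 5.3]
width: 0.0136
finger_force: 30.0
```

Call:
servo_tool:
  moves:
    - [0, -0.07, -0.08, 0, 1]
    - [0, -0.2, -0.22, 0, 1]
    - [0, -0.35, -0.37, 0, 1]
    - [0, -0.51, -0.51, 0, 1]
    - [0, -0.67, -0.64, 0, 1]
    - [0, -0.84, -0.76, 0, 1]
    - [0, -1.01, -0.87, 0, 1]
    - [0, -1.19, -0.97, 0, 1]
    - [0, -1.38, -1.06, 0, 1]
    - [0, -1.66, -1.18, 0, 1]

```text
time: 22.87
tool_pos: [0.5799, 0.0896, 0.2068]
ee_rot: [3.139, 0.0, 1.658]
wrist_force: [4.0, -1.8, 3.8]
width: 0.0137
finger_force: 30.0
```

Call:
servo_tool:
  moves:
    - [0, -0.19, -0.06, 0, 1]
    - [0, -0.39, -0.12, 0, 1]
    - [0, -0.59, -0.17, 0, 1]
    - [0, -0.8, -0.2, 0, 1]
    - [0, -1.0, -0.23, 0, 1]
    - [0, -1.21, -0.25, 0, 1]
    - [0, -1.41, -0.25, 0, 1]
    - [0, -1.62, -0.24, 0, 1]
    - [0, -1.82, -0.23, 0, 1]
    - [0, -2.03, -0.2, 0, 1]

```text
time: 23.7
tool_pos: [0.5276, 0.085, 0.2122]
ee_rot: [-3.141, 0.001, 1.658]
wrist_force: [-1.6, -2.2, 7.1]
width: 0.0135
finger_force: 30.0
```

Call:
servo_tool:
  moves:
    - [0, -0.2, 0.04, 0, 1]
    - [0, -0.4, 0.08, 0, 1]
    - [0, -0.6, 0.14, 0, 1]
    - [0, -0.79, 0.21, 0, 1]
    - [0, -0.98, 0.29, 0, 1]
    - [0, -1.17, 0.38, 0, 1]
    - [0, -1.35, 0.47, 0, 1]
    - [0, -1.53, 0.58, 0, 1]
    - [0, -1.7, 0.7, 0, 1]
    - [0, -1.86, 0.82, 0, 1]

```text
time: 24.53
tool_pos: [0.4789, 0.0807, 0.1894]
ee_rot: [-3.134, 0.001, 1.658]
wrist_force: [-5.5, -2.5, 2.8]
width: 0.014
finger_force: 30.0
```

Run:
```python
from h import *
row((.4513,.0785,.1509,1.66))
```

```text
t 24.53 p [0.4789 0.0807 0.1894] yaw 1.658 F [-5.5 -2.5  2.8] w 0.014 ff 30.0
(0.4513, 0.0785, 0.1509, 1.66) -> [ 0.01 -1.1   1.55] -0.02
```

Call:
servo_tool:
  moves:
    - [0, -0.15, 0.13, 0, 1]
    - [0, -0.3, 0.27, 0, 1]
    - [0, -0.43, 0.42, 0, 1]
    - [0, -0.56, 0.57, 0, 1]
    - [0, -0.69, 0.74, 0, 1]
    - [0, -0.78, 0.87, 0, 1]
    - [0, -0.86, 0.99, 0, 1]
    - [0, -0.93, 1.11, 0, 1]
    - [0, -0.98, 1.22, 0, 1]
    - [0, -1.03, 1.32, 0, 1]

```text
time: 25.37
tool_pos: [0.4527, 0.0783, 0.1544]
ee_rot: [-3.131, 0.001, 1.658]
wrist_force: [-4.4, -3.3, -2.2]
width: 0.0138
finger_force: 30.0
```

Call:
servo_tool:
  moves:
    - [0, -0.04, 0.08, 0, 1]
    - [0, -0.07, 0.15, 0, 1]
    - [0, -0.09, 0.2, 0, 1]
    - [0, -0.1, 0.24, 0, 1]
    - [0, -0.1, 0.27, 0, 1]
    - [0, -0.1, 0.27, 0, 1]
    - [0, -0.1, 0.27, 0, 1]

```text
time: 25.95
tool_pos: [0.4514, 0.0782, 0.1509]
ee_rot: [-3.135, 0.001, 1.658]
wrist_force: [-7.5, -2.8, 8.2]
width: 0.0139
finger_force: 30.0
```

Call:
servo_tool:
  moves:
    - [0, 0, 0, 0, 0.8]
    - [0, 0, 0, 0, 0.6]
    - [0, 0, 0, 0, 0.5]
    - [0, 0, 0, 0, 0.5]
    - [0, 0, -0.4, 0, 0.5]
    - [0, 0, -1.3, 0, 0.5]
    - [0, 0, -2.4, 0, 0.5]
    - [0, 0, -3.6, 0, 0.5]
    - [0, 0, -4.2, 0, 0.5]
    - [0, 0, -4.2, 0, 0.5]

```text
time: 26.78
tool_pos: [0.4566, 0.0791, 0.2605]
ee_rot: [3.133, 0.0, 1.658]
wrist_force: [0.7, -0.1, 0.1]
width: 0.0471
finger_force: 0.0
```

Call:
servo_tool:
  moves:
    - [-1.2, 0, 0, 0, 0.5]
    - [-2.5, 0, 0, 0, 0.5]
    - [-3.9, 0, 0, 0, 0.5]
    - [-5.3, 0, 0, 0, 0.5]
    - [-6.7, 0, 0, 0, 0.5]
    - [-8.0, 0, 0, 0, 0.5]
    - [-9.0, 0, 0, 0, 0.5]
    - [-9.5, 0, 0, 0, 0.5]
    - [-9.5, 0, 0, 0, 0.5]

```text
time: 27.53
tool_pos: [0.4748, -0.1595, 0.2536]
ee_rot: [-3.139, -0.001, 1.655]
wrist_force: [-0.4, 0.4, 0.1]
width: 0.0469
finger_force: 0.0
```

Run:
```python
from h import *
from bench import robot
import cv2
row()
a=robot.snapshot("top")["image"];b=pickle.load(open("top0.pkl","rb"))["image"]
f=lambda i:cv2.resize(i[110:300,140:460],(500,297),interpolation=cv2.INTER_CUBIC)
cv2.imwrite("pics/c5.png",np.vstack([f(b),f(a)]))
```

```text
t 27.53 p [ 0.4748 -0.1595  0.2536] yaw 1.6546 F [-0.4  0.4  0.1] w 0.0469 ff 0.0
```

View pics/c5.png

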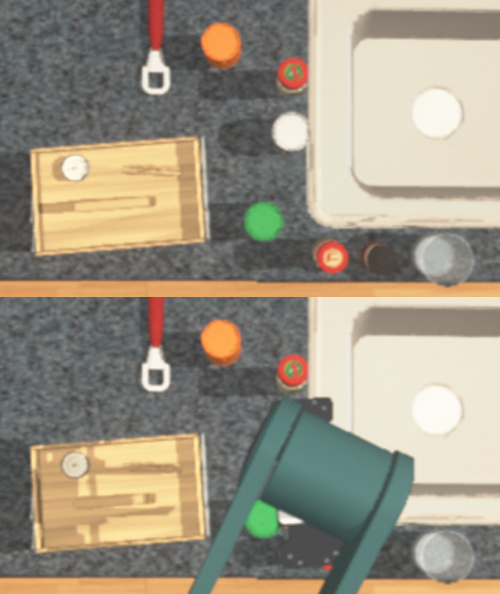

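The tray is shut in its original place with the tea light and peg inside, and the bystanders I can see haven't moved. Handing in.

```bash
python3 -c "
from bench import robot
print(robot.close_job())"
```

```text
the job is handed in; nothing more can be done
None
```

I handed the job in at about 27.5 s: the short jar and the loose tin stand upright beside the stored tin, and the tray is fully shut with the tea light and peg still in it; in the last picture the arm hid the tall jar in front of the sink, and nothing else I could see had moved.

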